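Refit the speed-control knob on its D-spindle and turn it off

TASK

The black bar knob has come off the grey speed-control box. Put it back on the D-shaped spindle: the spindle was left turned to an unknown setting, so feel for the flat with light pressure, never forcing it, then push the knob fully home until it snaps. Then turn the knob clockwise to its stop, with the pointer at the round off mark, let go, and leave the other things on the bench where they lie.

Things in the scene. Friction and masses are not known exactly. Their poses are not given: they have to be found in the camera images.
- knob_centre (a point): Centre of the loose black plastic knob, on its axis, 21 mm above its underside; it starts standing upright on the bench. Round skirt 42 mm across, 5 mm thick at the bottom; above it a straight bar grip 24 mm wide (along y), 42 mm long (along x), 5 to 42 mm above the underside. About 60 g. x: where the pointer points; z: up.
- knob: The same knob, origin at the centre of its underside (the bore's mouth), axes as knob_centre. The D-shaped bore is 15.2 mm across and 22 mm deep, with a chamfered mouth; the bore's flat lies on the -x side, opposite the pointer, 2.7 mm from the axis.
- pointer_tip (a point): Tip of the wedge-shaped nose at one end of the knob's bar grip, 25 mm from the knob's axis along its x, 21 mm above the underside; a thin white line on top of the knob runs towards it.
- control_box: Grey painted speed-control box 110x110x55 mm, fixed to the bench, an aluminium dial (80 mm) and an upright steel spindle in the middle of its top. Origin: under its centre, on the bench. x: away from the face with the small socket cover (roughly away from the robot), y: left, z: up. A push of more than 30 N damages the switch inside.
- bushing: Steel bushing 21 mm across and 5.5 mm high with a hexagon nut, round the foot of the spindle; a seated knob rests on its top. Origin at its underside on the dial, 56.5 mm above the bench; axes as the box's.
- spindle_foot (a point): Spindle axis at the top of the steel bushing, 62 mm above the bench, where a seated knob's underside rests. Axes as the box's. When the flats match (to about 0.15 rad) the knob drops freely 8 mm over the tip; then two sprung noses on the spindle need about 8 to 12 N (more where it binds), give way 2 mm above this point and snap the knob home.
- spindle_tip (a point): Top of the spindle, 20 mm above spindle_foot; 14 mm across, flat all along it 2 mm from the axis, tip chamfered. Its angle is not measured: at the start a fitted knob's pointer would stand between 0.8 rad left and 1.1 rad right (clockwise from above) of box x. A knob that does not match rests on this tip. The spindle turns stiffly (0.12 N m): it stays put when a knob turns on its tip pressed with 5 N.
- off_mark (a point): Round black boss on the dial at the box's -y side, 34 mm from the spindle's axis: the off mark (other marks are thin ticks). Axes as the box's. Turning a fitted knob clockwise takes about 0.15 to 0.2 N m until the spindle meets its stop, with the pointer at this mark, 1.5 to 1.6 rad clockwise of box x; knob and spindle have about 0.18 rad of play either way.
- eraser_mid (a point): Bystander, to be left alone: small pale eraser 22x42x12 mm; the point is at its middle, 6 mm above the bench.
- offcut_square_mid (a point): Bystander, to be left alone: flat square wood offcut 45x45x18 mm; the point is at its middle, 6 mm above the bench.
- slip_stone_mid (a point): Bystander, to be left alone: pale flat slip stone 36x100x12 mm; the point is at its middle, 6 mm above the bench.
- dividers_mid (a point): Bystander, to be left alone: iron dividers 46x169x9 mm, lying flat; the point is at its middle, 6 mm above the bench.
- offcut_block_mid (a point): Bystander, to be left alone: wood offcut block 38x62x24 mm; the point is at its middle, 6 mm above the bench.
- tape_measure_mid (a point): Bystander, to be left alone: pocket tape measure 30x63x59 mm, standing; the point is at its middle, 6 mm above the bench.

How it is judged:
By the outcome, as a careful person would: the job done as asked, in the order asked, and still so for the second after the job is handed in, with the robot touching nothing.
It also fails if it takes over 58 s, if anything falls off the work surface, if the arm or the gripper's body presses on something with over 40 N, if the wrist force passes 120 N, or if a joint passes its speed limit or range.

ROBOT

A 7-joint arm with a two-finger parallel gripper is mounted at the origin on the work surface; the furniture and walls round the work are solid. World frame = base frame: x ahead of the robot, y to its left, z up, the work surface at z = 0. Lengths are in m, angles in degrees, forces in N, time in s.
With the tool pointing down it reaches from about 0.4 to 0.9 m from the base axis. Payload 5.6 kg.
Tool frame: the origin (TCP) lies at the very end of the fingers, on their centre line; the grasp point (between the pads) lies 19 mm behind it; z points along the fingers, y is the line along which they close (so a half turn about z gives the same grasp; the last joint's range is limited). The gripper opens to 92 mm and grips with 3 to 60 N. Pads are 20 mm wide; open, the fingers measure 128 mm over their backs; the gripper's body (75 mm by 189 mm) begins 69 mm behind the grasp point.
Start: joints at [61.306, 26.786, -0.665, 91.828, 0.344, 61.387, -3.226], TCP at [0.287, -0.583, 0.215] pointing down, gripper open.
Joint ranges: [-144.91, 144.91], [-17.63, 115.5], [-89.93, 88.59], [15.96, 139.68], [-74.01, 254.01], [8.47, 105.57], [-167.45, 167.45]. Speed limits (degrees/s): [147.25, 147.25, 180, 180, 180, 180, 180].

INTERFACE

Orientations are given as [roll, pitch, yaw] about the fixed x, y, z axes, in that order (R = Rz(yaw) Ry(pitch) Rx(roll)).
In Python, from rig import * gives the robot as it stands.
- The arm moves only by the tool step_arm, never from a script. Its argument "rows" is a list of rows, each a list of 7 numbers: the turn, a rotation vector about the tool's x, y, z normalised to -1 to 1, where 1 is 30 degrees, then the shift along the tool's x, y, z normalised to -1 to 1, where 1 is 250 mm, then the gripper's target within -1 to 1 (fully open at 1, half-way at 0, shut at -1). A call has 1 to 5 rows; each row is the pose to reach, as a shift and turn from the pose commanded when the call began, along the tool's axes at that moment; what a row does not reach only later rows make up. A row lasts 1/10 s, in which the tool goes at most 50 mm and 8.59 degrees, less where a joint would pass 70% of its speed; a pose out of reach is approached as far as the arm can. A call with a number of a shift or a turn outside -1 to 1 is refused whole. A call with a gripper value outside its range is refused whole. The fingers move at their own pace and stop on an object; "squeeze" is the grip in N (left out, the last holds). Time passes only in rows, so rows that repeat a pose let the fingers close. It gives the time, the measured TCP pose, the force, the opening and the grip force at its end, in the units of the state.
- state(): the state, without advancing time (a new reading comes with each control period).
- get_image(name): name is "scene" or "side" or "wrist"; returns the picture (384x512x3 uint8, red, green, blue); there is no depth.
- camera_params(name): a dict with "intrinsics" (3x3 intrinsics, pixels), "pose" (4x4, takes a point from camera to world coordinates). Camera axes: x right, y down, z forward; pixel columns grow to the right and rows downward; lengths in m; the calibration is good to about 2 mm. The wrist camera is an equidistant fisheye: a pixel r from the principal point sees the ray r / f radians off the axis. A picture is of the moment at which its call begins: read the wrist's pose just before it. camera_params takes no time and is no camera call; for the wrist camera it gives the pose at the moment of the call.
- hand_in(): hands the job in; it is judged then, once.
Trained networks look in the newest picture that a camera, given by its name, has taken for a name from the list of things; names that differ only in an ending like _2 or _b are one class to them, and where a whole thing is asked for, a point or a joint stands for the part that bears it (a point fixed in the world has none). Each returns a list of dicts, best first, with "p" (0 to 1); they miss things now and then, are a little off and sometimes report something else, mostly with a low value. They report only what shows in the picture. A call takes as long as a camera call.
- recognise(camera, thing): "rect" ([centre column, centre row, width, height] in pixels, round what is visible of it).
- silhouettes(camera, thing): "region" (384x512 bool, what is visible of it) and "rect" ([centre column, centre row, width, height] in pixels, round what is visible of it).
- place_of(camera, thing): "at" ([column, row] in pixels: a listed point, or the origin of a listed thing).
The state is a dict: "time_s": time; "joint_positions": joint angles; "joint_vel": joint speeds; "joint_efforts": joint torques, N m; "tcp_pos": TCP position; "tool_rot": TCP orientation; "force": force on the tool from outside, world axes, zero at the start; "moment": the same for the moment, N m; "finger_gap": opening from 0.0 (shut) to 1.0 (fully open); "grip_force": force on a finger pad.
Only numpy, scipy, OpenCV 4.12 (cv2) and the standard library are available. Lean on these libraries where they do the work, as an engineer would, in place of code of your own. Each camera call takes 0.05 s, during which the arm holds its last target. There are 200 camera calls.

## Working session

There is one attempt and no reset: what is moved stays moved. The work goes in short steps, Python scripts to look and compute and a tool call to move; the robot and the scene stay as the last step left them, time stands still between calls to the robot, and variables do not carry over. Pictures are saved under pics/ and viewed, at most 10 in all, crops included, and the job is handed in when it is done.

Besides the shell and the picture viewer there is one more tool, called as name(argument=value, ...), one argument or row to a line, values as JSON. step_arm: Moves the arm, as the interface text tells. Its arguments: {"type":"object","properties":{"rows":{"type":"array","items":{"type":"array","items":{"type":"number","minimum":-1,"maximum":1}}},"squeeze":{"type":"number"}},"required":["rows"]}

```bash
mkdir -p pics; cat > h.py <<'E'
from rig import *
import numpy as np, cv2
from scipy.spatial.transform import Rotation as R
def ray(cam,px,P=None):
    P=P or camera_params(cam);K=np.array(P["intrinsics"]);T=np.array(P["pose"])
    x=(px[0]-K[0,2])/K[0,0];y=(px[1]-K[1,2])/K[1,1]
    if cam=="wrist":
        r=np.hypot(x,y);d=np.array([x/r*np.sin(r),y/r*np.sin(r),np.cos(r)]) if r>1e-9 else np.array([0,0,1.])
    else: d=np.array([x,y,1.])
    d=T[:3,:3]@d; return T[:3,3],d/np.linalg.norm(d)
def atz(cam,px,z,P=None):
    o,d=ray(cam,px,P); return o+d*(z-o[2])/d[2]
def tri(obs):
    A=0;b=0
    for o,d in obs:
        M=np.eye(3)-np.outer(d,d);A=A+M;b=b+M@o
    return np.linalg.solve(A,b)
def snap(cam,name):
    im=get_image(cam); cv2.imwrite("pics/"+name,cv2.cvtColor(im,cv2.COLOR_RGB2BGR)); return im
E
python3 - <<'E'
from h import *
import cv2
ims=[]
zs=dict(knob_centre=.021,pointer_tip=.021,control_box=0,spindle_foot=.062,spindle_tip=.082,off_mark=.058)
for c in("scene","side"):
    snap(c,c+"0.png")
    for t,z in zs.items():
        r=place_of(c,t)
        for q in r[:2]: print(c,t,np.round(q["at"],1),round(q["p"],2),atz(c,q["at"],z).round(4))
a=cv2.imread("pics/scene0.png");b=cv2.imread("pics/side0.png")
cv2.imwrite("pics/both.png",cv2.resize(np.vstack([a,b]),(400,600)) if 0 else cv2.resize(np.hstack([a,b]),(800,300)))
s=state();print(s)
E
```

```text
scene knob_centre [318.1 183. ] 0.71 [ 0.4873 -0.2799  0.021 ]
scene pointer_tip [309.1 177.1] 0.54 [ 0.5278 -0.2892  0.021 ]
scene control_box [218.8 230.8] 0.66 [0.5031 0.0463 0.    ]
scene control_box [298.9 226.8] 0.62 [ 0.3917 -0.1042  0.    ]
scene spindle_foot [220.  204.9] 0.91 [0.509  0.0357 0.062 ]
scene spindle_tip [220.6 200.9] 0.7 [0.4937 0.0454 0.082 ]
scene off_mark [233.9 205.2] 0.86 [0.4923 0.0085 0.058 ]
side knob_centre [234.1 287. ] 0.63 [ 0.502  -0.2882  0.021 ]
side pointer_tip [241.9 282. ] 0.85 [ 0.5163 -0.2764  0.021 ]
side control_box [244.5 193.5] 0.67 [0.5066 0.024  0.    ]
side spindle_foot [239.8 170.4] 0.6 [0.4963 0.0411 0.062 ]
side spindle_tip [244.  159.3] 0.89 [0.5068 0.0621 0.082 ]
side off_mark [238.8 179.7] 0.96 [0.4955 0.0066 0.058 ]
side off_mark [245.9 284.4] 0.65 [ 0.527  -0.3105  0.058 ]
{'time_s': 0.7, 'joint_positions': array([61.30548904, 26.7836287 , -0.66491974, 91.8272612 ,  0.34441431,
       61.38855509, -3.22532168]), 'joint_vel': array([-0.03316016,  0.00035821, -0.10561302, -0.04832102,  0.03628215,
        0.03129568,  0.01068704]), 'joint_efforts': array([-6.36773075e-04, -5.20273519e+01, -1.27740973e-02, -2.44016737e+01,
       -5.67048113e-02,  1.12984047e-02,  3.23304937e-05]), 'tcp_pos': array([ 0.28725576, -0.58308866,  0.21462167]), 'tool_rot': array([1.79997315e+02, 2.59449630e-03, 2.62276951e+01]), 'force': array([-0.89216928,  0.50976899,  0.1449119 ]), 'moment': array([0.01648438, 0.06012483, 0.01788164]), 'grip_force': 0.0, 'finger_gap': 0.9981830262950872}
```

View pics/both.png

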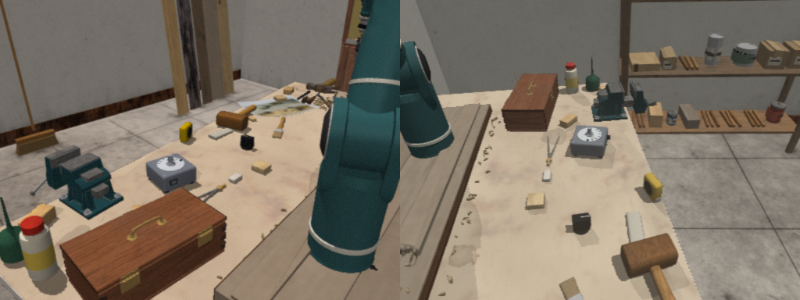

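The composite shows the knob upright at about (494,284) in scene pixels, and the grey box at (342,340) full-size x. The network detections fit both. I'll move above the knob next.

step_arm(
  rows=[
    [0,0,0,0.8,-0.44,0,1],
    [0,0,0,0.8,-0.44,0,1],
    [0,0,0,0.8,-0.44,0,1],
    [0,0,0,0.8,-0.44,0,1],
    [0,0,0,0.8,-0.44,0,1],
  ],
)

```text
time_s: 1.2
tcp_pos: [0.4208, -0.3919, 0.2149]
tool_rot: [-180.0, -0.1, 26.5]
force: [0.6, 0.3, 0.4]
finger_gap: 1.001
grip_force: 0.0
```

```bash
cat >> h.py <<'E'
def go(p,yaw=None,s=None):
    "print row (shift and turn in tool units) from the measured pose to p,yaw (tool down)"
    s=s or state();Rt=R.from_euler("xyz",s["tool_rot"],degrees=True)
    y0=s["tool_rot"][2];yaw=y0 if yaw is None else yaw
    d=Rt.inv().apply(np.array(p)-s["tcp_pos"])/.25
    w=(Rt.inv()*R.from_euler("xyz",[180,0,yaw],degrees=True)).as_rotvec(degrees=True)/30
    print("row",w.round(3),d.round(3),"t",s["time_s"],"tcp",s["tcp_pos"].round(4),"yaw",round(y0,2))
E
python3 -c "
from h import *
go([.47,-.29,.2],0)
print(state()['joint_positions'].round(1),np.array(camera_params('wrist')['pose']).round(3))"
```

```text
row [-0.001 -0.003  0.884] [ 0.358 -0.277  0.06 ] t 1.2 tcp [ 0.4208 -0.3919  0.2149] yaw 26.51
[ 44.1  19.8  -5.5 102.4   2.1  57.9 -25.7] [[ 0.447 -0.869 -0.212  0.48 ]
 [-0.894 -0.435 -0.106 -0.363]
 [-0.     0.237 -0.971  0.385]
 [ 0.     0.     0.     1.   ]]
```

```bash
cat >> h.py <<'E'
def look(things,name=None,cam="wrist"):
    P=camera_params(cam);snap(cam,name or "tmp.png");out={}
    for t,z in things.items():
        for q in place_of(cam,t)[:2]:
            w=atz(cam,q["at"],z,P);print(t,np.round(q["at"],1),round(q["p"],2),w.round(4));out.setdefault(t,w)
    return out
E
python3 - <<'E'
from h import *
o=look(dict(knob_centre=.021,knob=0,pointer_tip=.021,eraser_mid=.006,offcut_square_mid=.006),"w1.png")
im=cv2.imread("pics/w1.png")
s=silhouettes("wrist","knob_centre")
print(s[0]["rect"],s[0]["p"])
cx,cy=map(int,s[0]["rect"][:2])
c=im[max(cy-60,0):cy+60,max(cx-80,0):cx+80]
cv2.imwrite("pics/w1c.png",np.vstack([cv2.resize(im,(400,300)),cv2.resize(c,(400,300),interpolation=cv2.INTER_CUBIC)]))
E
```

```text
knob_centre [200.9  80.5] 0.8 [ 0.4958 -0.2835  0.021 ]
knob [206.8  79.5] 0.72 [ 0.5011 -0.2854 -0.    ]
pointer_tip [202.9  60.6] 0.83 [ 0.5194 -0.2743  0.021 ]
pointer_tip [207.1  82.2] 0.47 [ 0.4971 -0.2914  0.021 ]
eraser_mid [ 63.  109.1] 0.6 [ 0.3831 -0.1015  0.006 ]
offcut_square_mid [111.3 143.8] 0.79 [ 0.3696 -0.1997  0.006 ]
offcut_square_mid [32.9 13. ] 0.6 [0.5011 0.0397 0.006 ]
[201.2, 77.8, 31.5, 42.3] 0.65
```

View pics/w1c.png

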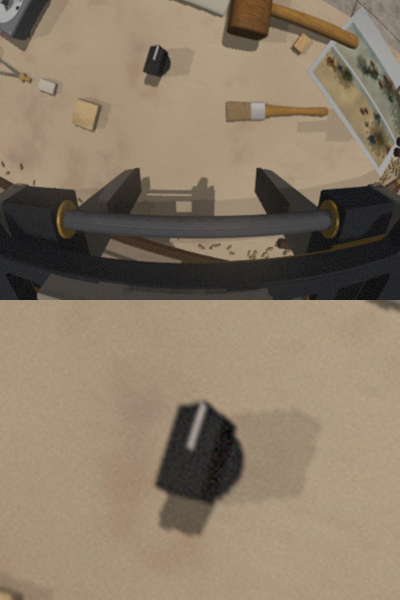

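The knob is upright, with its white line pointing up-image at about (157,50) in the half-size view, a little right of image-up. Its yaw is around 15–20°. I'll take a closer look.

```bash
python3 -c "
from h import *
go([.432,-.302,.13],19)"
```

```text
row [0.001 0.001 0.236] [ 0.223 -0.317  0.338] t 1.55 tcp [ 0.4169 -0.3976  0.2145] yaw 26.07
```

step_arm(
  rows=[
    [0,0,0.236,0.223,-0.317,0.338,1],
    [0,0,0.236,0.223,-0.317,0.338,1],
    [0,0,0.236,0.223,-0.317,0.338,1],
    [0,0,0.236,0.223,-0.317,0.338,1],
    [0,0,0.236,0.223,-0.317,0.338,1],
  ],
)

```text
time_s: 2.05
tcp_pos: [0.4327, -0.3019, 0.1303]
tool_rot: [180.0, 0.0, 19.1]
force: [0.1, -0.5, 1.0]
finger_gap: 1.001
grip_force: 0.0
```

```bash
python3 - <<'E'
from h import *
o=look(dict(knob_centre=.021,knob=0,pointer_tip=.021),"w2.png")
d=o["pointer_tip"]-o["knob_centre"];print(np.degrees(np.arctan2(d[1],d[0])))
P=camera_params("wrist")
for c in ("scene",):pass
im=cv2.imread("pics/w2.png");s=silhouettes("wrist","knob_centre")[0]
cx,cy=map(int,s["rect"][:2]);x0=max(cx-80,0);y0=max(cy-60,0)
print(x0,y0,state()["tool_rot"],P["pose"][:3,3] if hasattr(P["pose"],"shape") else P["pose"])
# white line
g=im.min(2)*s["region"];ys,xs=np.where(g>130);w=np.array([atz("wrist",(x,y),.042,P)[:2] for x,y in zip(xs,ys)])
if len(w)>5:
    m=w.mean(0);u=np.linalg.svd(w-m)[2][0];print("line",len(w),m,np.degrees(np.arctan2(u[1],u[0])))
cv2.imwrite("pics/w2c.png",cv2.resize(im[y0:y0+120,x0:x0+160],(640,480),interpolation=cv2.INTER_CUBIC))
E
```

```text
knob_centre [257.8 117.8] 0.81 [ 0.498  -0.2843  0.021 ]
knob [255.8 117.4] 0.82 [ 0.498  -0.2826  0.    ]
knob [14.1 45.3] 0.61 [0.5073 0.049  0.    ]
pointer_tip [257.5  93.7] 0.79 [ 0.5194 -0.2766  0.021 ]
19.879892056576807
173 57 [ 1.79892224e+02 -4.92070853e-02  1.90088179e+01] [ 0.49533603 -0.28083472  0.30076896]
line 63 [ 0.50875653 -0.28076233] -170.27340037235135
```

View pics/w2c.png

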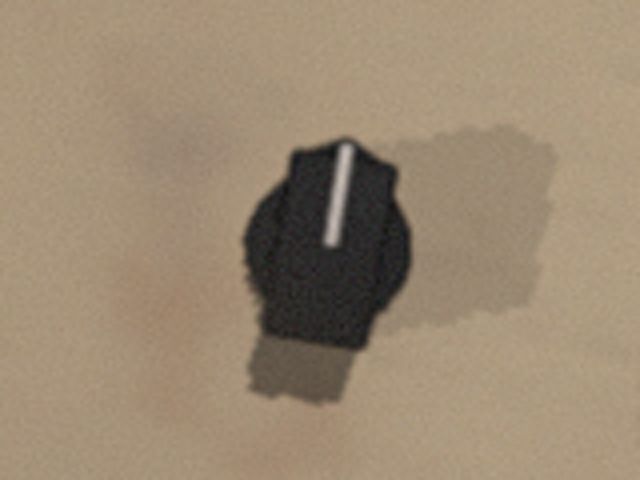

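The close-up shows the white line from (345,145) to (330,245) in the crop, so yaw is about 10° and the centre is about (0.497,-0.283).

```bash
python3 -c "
from h import *
go([.497,-.283,.07],10);go([.497,-.283,.0105],10)"
```

```text
row [ 0.003 -0.002  0.3  ] [0.266 0.01  0.244] t 2.3 tcp [ 0.4331 -0.3021  0.131 ] yaw 19.01
row [ 0.003 -0.002  0.3  ] [0.266 0.01  0.482] t 2.3 tcp [ 0.4331 -0.3021  0.131 ] yaw 19.01
```

step_arm(
  rows=[
    [0,0,0.3,0.133,0.005,0.12,1],
    [0,0,0.3,0.266,0.01,0.244,1],
    [0,0,0.3,0.266,0.01,0.36,1],
    [0,0,0.3,0.266,0.01,0.48,1],
    [0,0,0.3,0.266,0.01,0.48,1],
  ],
  squeeze=35,
)

```text
time_s: 2.8
tcp_pos: [0.494, -0.2802, 0.0068]
tool_rot: [-179.8, 0.3, 10.1]
force: [-1.3, -0.2, -0.2]
finger_gap: 1.0
grip_force: 0.0
```

step_arm(
  rows=[
    [0,0,0,0,0,0,-1],
    [0,0,0,0,0,0,-1],
    [0,0,0,0,0,0,-1],
    [0,0,0,0,0,0,-1],
    [0,0,0,0,0,0,-1],
  ],
  squeeze=35,
)

```text
time_s: 3.3
tcp_pos: [0.4971, -0.2812, 0.011]
tool_rot: [179.9, -0.1, 10.1]
force: [0.6, 0.1, 0.3]
finger_gap: 0.589
grip_force: 0.0
```

step_arm(
  rows=[
    [0,0,0,0,0,0,-1],
    [0,0,0,0,0,0,-1],
    [0,0,0,0,0,0,-1],
  ],
)

```text
time_s: 3.6
tcp_pos: [0.4967, -0.2809, 0.0101]
tool_rot: [180.0, 0.0, 10.1]
force: [-0.3, 0.6, -0.4]
finger_gap: 0.324
grip_force: 0.0
```

step_arm(
  rows=[
    [0,0,0,0,0,0,-1],
    [0,0,0,0,0,0,-1],
    [0,0,0,0,0,-0.1,-1],
    [0,0,0,0,0,-0.3,-1],
    [0,0,0,0,0,-0.5,-1],
  ],
)

```text
time_s: 4.1
tcp_pos: [0.4957, -0.2803, 0.1355]
tool_rot: [-179.9, 0.1, 10.2]
force: [1.4, 0.4, 0.4]
finger_gap: 0.26
grip_force: 35.0
```

step_arm(
  rows=[
    [0,0,0,0,-0.15,-0.2,-1],
    [0,0,0,-0.05,-0.35,-0.28,-1],
    [0,0,0,-0.1,-0.55,-0.28,-1],
    [0,0,0,-0.12,-0.75,-0.28,-1],
    [0,0,0,-0.12,-0.95,-0.28,-1],
  ],
)

```text
time_s: 4.6
tcp_pos: [0.4274, -0.0669, 0.2054]
tool_rot: [180.0, -0.0, 10.1]
force: [1.0, 0.2, -1.2]
finger_gap: 0.258
grip_force: 35.0
```

step_arm(
  rows=[
    [0,0,0.28,0,-0.2,0,-1],
    [0,0,0.33,0,-0.33,0,-1],
    [0,0,0.33,0,-0.33,0,-1],
    [0,0,0.33,0,-0.33,0,-1],
  ],
)

```text
time_s: 5.0
tcp_pos: [0.414, 0.0134, 0.205]
tool_rot: [180.0, -0.0, 0.4]
force: [0.6, 0.4, -1.6]
finger_gap: 0.262
grip_force: 35.0
```

```bash
python3 - <<'E'
from h import *
s=state();print(s["tcp_pos"],s["tool_rot"],s["force"],s["moment"],s["grip_force"],s["finger_gap"])
o=look(dict(control_box=0,bushing=.0565,spindle_foot=.062,spindle_tip=.082,off_mark=.058),"w3.png")
d=o["off_mark"]-o["spindle_foot"];print("boxyaw",np.degrees(np.arctan2(d[1],d[0]))+90)
im=cv2.imread("pics/w3.png")
K=np.array(camera_params("wrist")["intrinsics"]);print(K)
r=recognise("wrist","control_box")[0]["rect"];print(r)
x0=int(max(min(r[0]-100,312),0));y0=int(max(min(r[1]-75,234),0));print(x0,y0)
cv2.imwrite("pics/w3c.png",cv2.resize(im[y0:y0+150,x0:x0+200],(800,600),interpolation=cv2.INTER_CUBIC))
E
```

```text
[0.41400638 0.01340994 0.20503715] [ 1.79976553e+02 -9.09666575e-03  3.94895511e-01] [ 0.63799032  0.38463962 -1.59085039] [ 0.01577813 -0.0175829   0.05695305] 34.99972611665726 0.26223677110264393
control_box [230.5  99.8] 0.97 [0.5048 0.0416 0.    ]
control_box [216.7  99.7] 0.59 [0.5052 0.0589 0.    ]
bushing [221.   98.9] 0.66 [0.5022 0.0475 0.0565]
bushing [235.7 204.4] 0.38 [0.3864 0.0319 0.0565]
spindle_foot [220.2 100.6] 0.87 [0.5    0.0477 0.062 ]
spindle_tip [222.1 101.3] 0.95 [0.498  0.0437 0.082 ]
off_mark [251.7 104.8] 0.87 [0.4957 0.0149 0.058 ]
off_mark [221.1  96.9] 0.2 [0.5042 0.0472 0.058 ]
boxyaw -7.543181711686174
[[297.31863964   0.         253.03424253]
 [  0.         297.31863964 191.14023706]
 [  0.           0.           1.        ]]
[224.4, 99.4, 109.6, 115.9]
124 24
```

View pics/w3c.png

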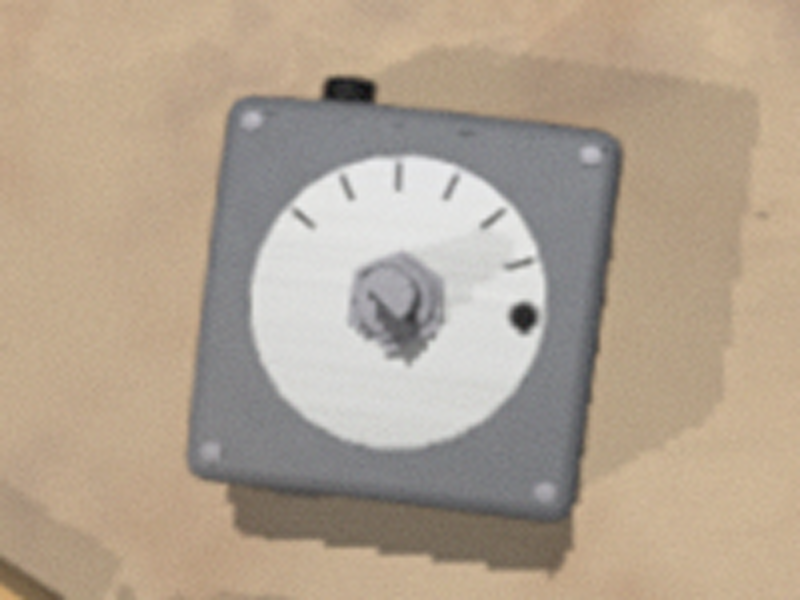

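Box yaw is about -7°. The dial is centred at crop (398,302), the off mark at (523,317), and the spindle top at (390,292) with its flat on the lower-left side. I'll zoom in on the spindle and fit the dial centre.

step_arm(
  rows=[
    [0,0,0,0.05,-0.1,0.1,-1],
    [0,0,0,0.1,-0.12,0.2,-1],
    [0,0,0,0.1,-0.12,0.2,-1],
    [0,0,0,0.1,-0.12,0.2,-1],
  ],
)

```text
time_s: 5.75
tcp_pos: [0.4385, 0.0426, 0.1547]
tool_rot: [180.0, 0.1, 0.2]
force: [-0.7, -0.1, -0.3]
finger_gap: 0.256
grip_force: 35.0
```

```bash
python3 - <<'E'
from h import *
s=state();print(s["tcp_pos"],s["tool_rot"])
P=camera_params("wrist")
o=look(dict(control_box=0,bushing=.0565,spindle_foot=.062,spindle_tip=.082,off_mark=.058,knob_centre=.2),"w4.png")
d=o["off_mark"]-o["spindle_foot"];print("boxyaw",np.degrees(np.arctan2(d[1],d[0]))+90)
im=cv2.imread("pics/w4.png")
m=(im.min(2)>185).astype(np.uint8);n,l,st,ce=cv2.connectedComponentsWithStats(m)
i=1+st[1:,4].argmax();c=max(cv2.findContours((l==i).astype(np.uint8),0,1)[0],key=len)
h=cv2.convexHull(c)[:,0];w=np.array([atz("wrist",p,.058,P)[:2] for p in h.astype(float)])
e=cv2.fitEllipse((w*1000).astype(np.float32));print("dial",st[i],e)
x,y=map(int,o and place_of("wrist","spindle_tip")[0]["at"]);print(x-24,y-18)
cv2.imwrite("pics/w4c.png",cv2.resize(im[y-18:y+18,x-24:x+24],(800,600),interpolation=cv2.INTER_CUBIC))
E
```

```text
[0.43853661 0.04262731 0.1547434 ] [1.79990205e+02 1.12637980e-01 2.16071545e-01]
control_box [251.5 120.2] 0.63 [0.5034 0.0441 0.    ]
bushing [248.2 122.7] 0.78 [0.5014 0.0467 0.0565]
spindle_foot [244.8 124.2] 0.92 [0.5002 0.0496 0.062 ]
spindle_tip [247.5 122.6] 0.73 [0.5019 0.0469 0.082 ]
knob_centre [254.2 235.6] 0.61 [0.4535 0.0417 0.2   ]
knob_centre [258.1 225.3] 0.17 [0.4585 0.04   0.2   ]Traceback (most recent call last):
  File "<stdin>", line 5, in <module>
KeyError: 'off_mark'
```

```bash
python3 - <<'E'
from h import *
P=camera_params("wrist")
im=cv2.imread("pics/w4.png")
m=(im.min(2)>185).astype(np.uint8);n,l,st,ce=cv2.connectedComponentsWithStats(m)
i=1+st[1:,4].argmax();c=max(cv2.findContours((l==i).astype(np.uint8),0,1)[0],key=len)
h=cv2.convexHull(c)[:,0];w=np.array([atz("wrist",p,.058,P)[:2] for p in h.astype(float)])
print("dial",st[i],cv2.fitEllipse((w*1000).astype(np.float32)))
x,y=247,122
cv2.imwrite("pics/w4c.png",cv2.resize(im[y-24:y+24,x-32:x+32],(800,600),interpolation=cv2.INTER_CUBIC))
E
```

```text
dial [ 206   78   87   87 5037] ((503.7549743652344, 46.17314910888672), (78.38949584960938, 78.48721313476562), 140.0777587890625)
```

View pics/w4c.png

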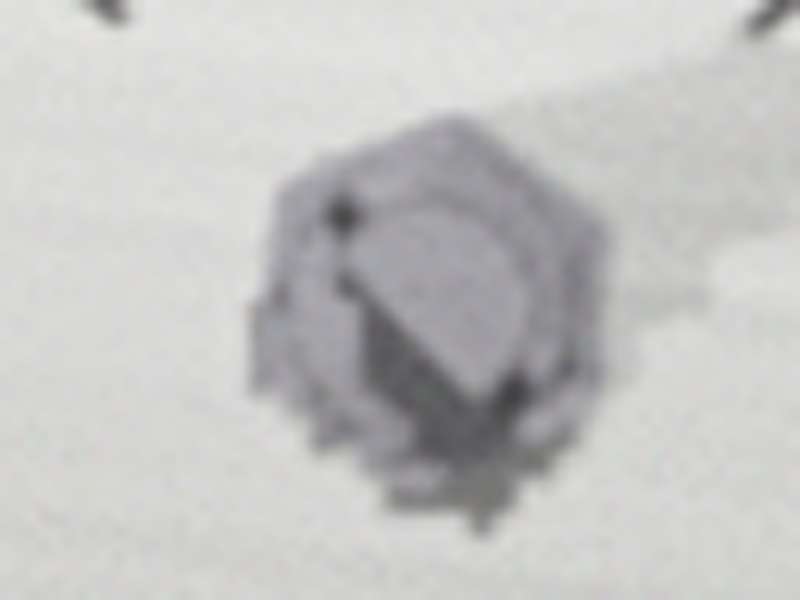

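The flat's edge runs (350,270)→(470,395) and faces down-left, so the mating pointer yaw is about -46° in world. Next I'll check how the knob sits in the hand.

```bash
python3 - <<'E'
from h import *
P=camera_params("wrist");s=state();z=s["tcp_pos"][2]-.0105
print(s["tcp_pos"],atz("wrist",(254.2,235.6),z+.021,P))
im=cv2.imread("pics/w4.png")
cv2.imwrite("pics/w4k.png",cv2.resize(im[190:280,195:315],(800,600),interpolation=cv2.INTER_CUBIC))
for t,h in(("pointer_tip",.021),("knob",0)):
  for q in place_of("wrist",t)[:2]: print(t,q["at"],q["p"],atz("wrist",q["at"],z+h,P))
go([.5038,.0462,.110],-46)
go([.5038,.0462,.0955],-46)
E
```

```text
[0.43926196 0.04284061 0.15569745] [0.43978165 0.04168409 0.16619745]
pointer_tip [251.3, 194.2] 0.65 [0.46441544 0.04343644 0.16619745]
knob [369.7, 228.0] 0.44 [ 0.43547125 -0.037428    0.14519745]
row [-0.    -0.002  1.541] [ 0.259 -0.012  0.182] t 6.2 tcp [0.4391 0.043  0.1554] yaw 0.23
row [-0.    -0.002  1.541] [ 0.258 -0.012  0.24 ] t 6.2 tcp [0.4391 0.043  0.1554] yaw 0.23
```

View pics/w4k.png

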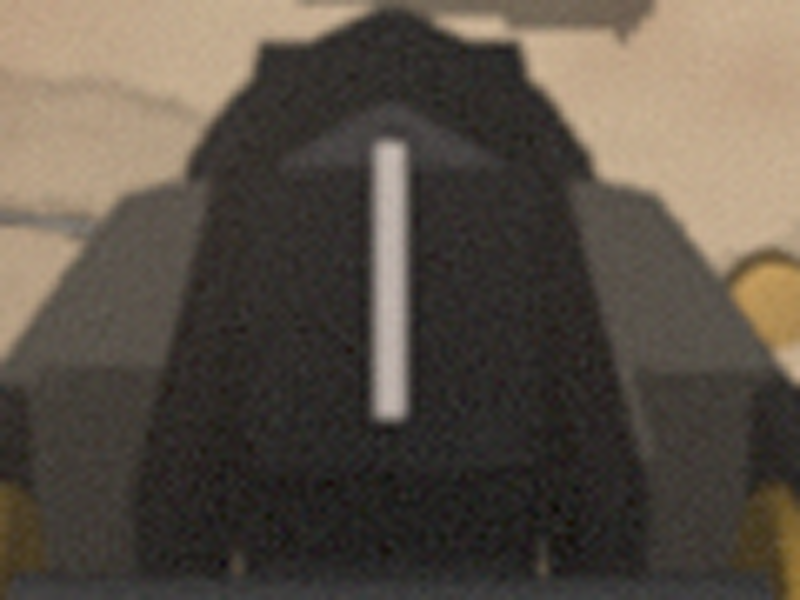

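step_arm(
  rows=[
    [0,0,0.25,0.1,0,0,-1],
    [0,0,0.5,0.2,0,0,-1],
    [0,0,0.75,0.258,-0.012,0.05,-1],
    [0,0,1,0.258,-0.012,0.1,-1],
    [0,0,1,0.258,-0.012,0.14,-1],
  ],
)

```text
time_s: 6.7
tcp_pos: [0.5035, 0.0464, 0.1192]
tool_rot: [180.0, 0.0, -29.8]
force: [-0.7, 1.0, -0.9]
finger_gap: 0.26
grip_force: 35.0
```

step_arm(
  rows=[
    [0,0,0.28,0,0,0.02,-1],
    [0,0,0.54,0,0,0.04,-1],
    [0,0,0.54,0,0,0.04,-1],
    [0,0,0.54,0,0,0.04,-1],
  ],
)

```text
time_s: 7.1
tcp_pos: [0.5033, 0.0466, 0.11]
tool_rot: [180.0, 0.0, -45.6]
force: [0.0, -0.9, -0.7]
finger_gap: 0.257
grip_force: 35.0
```

```bash
python3 - <<'E'
from h import *
go([.5038,.0462,.096],-46)
s=state();print(s["force"],s["moment"],s["joint_positions"].round(0))
ims=[]
for c in("scene","side"):
    im=snap(c,"t.png")
    for t,z in(("spindle_tip",.082),("knob_centre",.1195)):
        for q in place_of(c,t)[:1]: print(c,t,np.round(q["at"],1),round(q["p"],2),atz(c,q["at"],z).round(4))
E
```

```text
row [0.    0.    0.012] [ 0.002 -0.     0.056] t 7.1 tcp [0.5033 0.0466 0.11  ] yaw -45.65
[ 0.01934838 -0.85511711 -0.74222266] [ 0.11971024  0.02694378 -0.01726378] [  -3.   22.   -7.  116.    4.   42. -148.]
scene spindle_tip [217.8 198.6] 0.85 [0.5064 0.0433 0.082 ]
scene knob_centre [217.8 182.6] 0.74 [0.5095 0.0393 0.1195]
side spindle_tip [246.8 161.4] 0.9 [0.5144 0.0524 0.082 ]
side knob_centre [241.2 153.1] 0.77 [0.5029 0.0328 0.1195]
```

step_arm(
  rows=[
    [0,0,0.012,0.002,0,0.02,-1],
    [0,0,0.012,0.002,0,0.04,-1],
    [0,0,0.012,0.002,0,0.056,-1],
    [0,0,0.012,0.002,0,0.06,-1],
    [0,0,0.012,0.002,0,0.06,-1],
  ],
)

```text
time_s: 7.9
tcp_pos: [0.5036, 0.0461, 0.0946]
tool_rot: [180.0, 0.0, -46.3]
force: [0.3, 0.9, -0.8]
finger_gap: 0.258
grip_force: 35.0
```

step_arm(
  rows=[
    [0,0,0,0,0,0.004,-1],
    [0,0,0,0,0,0.008,-1],
    [0,0,0,0,0,0.008,-1],
  ],
)

```text
time_s: 8.2
tcp_pos: [0.5038, 0.0461, 0.0929]
tool_rot: [180.0, 0.0, -46.3]
force: [0.3, -0.2, -0.9]
finger_gap: 0.256
grip_force: 35.0
```

step_arm(
  rows=[
    [0,0,0,0,0,0.004,-1],
    [0,0,0,0,0,0.008,-1],
    [0,0,0,0,0,0.008,-1],
  ],
)

```text
time_s: 8.5
tcp_pos: [0.5037, 0.0461, 0.0908]
tool_rot: [180.0, 0.0, -46.3]
force: [-0.2, 0.2, -0.6]
finger_gap: 0.258
grip_force: 35.0
```

step_arm(
  rows=[
    [0,0,0,0,0,0.004,-1],
    [0,0,0,0,0,0.008,-1],
    [0,0,0,0,0,0.008,-1],
  ],
)

```text
time_s: 8.8
tcp_pos: [0.5037, 0.0461, 0.0888]
tool_rot: [180.0, 0.0, -46.3]
force: [-0.5, 1.5, -0.4]
finger_gap: 0.256
grip_force: 35.0
```

step_arm(
  rows=[
    [0,0,0,0,0,0.003,-1],
    [0,0,0,0,0,0.006,-1],
    [0,0,0,0,0,0.006,-1],
  ],
)

```text
time_s: 9.1
tcp_pos: [0.5037, 0.0461, 0.0873]
tool_rot: [180.0, 0.0, -46.3]
force: [-0.3, 0.8, -0.1]
finger_gap: 0.261
grip_force: 35.0
```

step_arm(
  rows=[
    [0,0,0,0,0,0.004,-1],
    [0,0,0,0,0,0.008,-1],
    [0,0,0,0,0,0.008,-1],
  ],
)

```text
time_s: 9.4
tcp_pos: [0.5037, 0.0461, 0.0853]
tool_rot: [180.0, 0.0, -46.3]
force: [-0.2, 0.5, -1.1]
finger_gap: 0.261
grip_force: 35.0
```

step_arm(
  rows=[
    [0,0,0,0,0,0.003,-1],
    [0,0,0,0,0,0.006,-1],
    [0,0,0,0,0,0.006,-1],
  ],
)

```text
time_s: 9.7
tcp_pos: [0.5038, 0.0462, 0.0839]
tool_rot: [180.0, 0.0, -46.3]
force: [-0.6, 1.2, -0.7]
finger_gap: 0.263
grip_force: 35.0
```

```bash
python3 -c "
from h import *
s=state();print(s['force'],s['moment'],s['tcp_pos'])"
```

```text
[-0.5878524   1.21083669 -0.7327578 ] [0.48617173 0.18645981 0.03624816] [0.5037598  0.04616806 0.08385172]
```

Now the sprung noses. I'll go on in 1–1.5 mm steps and watch the force.

step_arm(
  rows=[
    [0,0,0,0,0,0.003,-1],
    [0,0,0,0,0,0.006,-1],
    [0,0,0,0,0,0.006,-1],
  ],
)

```text
time_s: 10.0
tcp_pos: [0.5037, 0.0462, 0.0823]
tool_rot: [180.0, 0.0, -46.3]
force: [-1.3, 1.5, -0.7]
finger_gap: 0.257
grip_force: 35.0
```

step_arm(
  rows=[
    [0,0,0,0,0,0.003,-1],
    [0,0,0,0,0,0.006,-1],
    [0,0,0,0,0,0.006,-1],
  ],
)

```text
time_s: 10.3
tcp_pos: [0.5036, 0.046, 0.081]
tool_rot: [180.0, 0.0, -46.3]
force: [-2.2, 2.1, 2.1]
finger_gap: 0.259
grip_force: 35.0
```

step_arm(
  rows=[
    [0,0,0,0,0,0.003,-1],
    [0,0,0,0,0,0.006,-1],
    [0,0,0,0,0,0.006,-1],
  ],
)

```text
time_s: 10.6
tcp_pos: [0.5039, 0.0462, 0.0799]
tool_rot: [-180.0, -0.0, -46.3]
force: [-3.2, 1.9, 6.4]
finger_gap: 0.257
grip_force: 35.0
```

step_arm(
  rows=[
    [0,0,0,-0.002,0,0.003,-1],
    [0,0,0,-0.002,0,0.006,-1],
    [0,0,0,-0.002,0,0.006,-1],
  ],
)

```text
time_s: 10.9
tcp_pos: [0.504, 0.0464, 0.0787]
tool_rot: [-180.0, -0.0, -46.3]
force: [-2.9, 1.3, 7.1]
finger_gap: 0.259
grip_force: 35.0
```

step_arm(
  rows=[
    [0,0,0,0,0,0.003,-1],
    [0,0,0,0,0,0.006,-1],
    [0,0,0,0,0,0.006,-1],
  ],
)

```text
time_s: 11.2
tcp_pos: [0.5038, 0.0463, 0.0765]
tool_rot: [-180.0, -0.0, -46.3]
force: [-1.2, 0.5, 1.3]
finger_gap: 0.258
grip_force: 35.0
```

step_arm(
  rows=[
    [0,0,0,0,0,0.003,-1],
    [0,0,0,0,0,0.006,-1],
    [0,0,0,0,0,0.006,-1],
  ],
)

```text
time_s: 11.5
tcp_pos: [0.5037, 0.0462, 0.0748]
tool_rot: [-180.0, -0.0, -46.3]
force: [-0.5, 0.7, 1.0]
finger_gap: 0.261
grip_force: 35.0
```

step_arm(
  rows=[
    [0,0,0,0,0,0.003,-1],
    [0,0,0,0,0,0.006,-1],
    [0,0,0,0,0,0.006,-1],
  ],
)

```text
time_s: 11.8
tcp_pos: [0.5034, 0.046, 0.073]
tool_rot: [180.0, 0.0, -46.3]
force: [0.4, -0.1, -3.4]
finger_gap: 0.258
grip_force: 35.0
```

step_arm(
  rows=[
    [0,0,0,0,0,0.003,-1],
    [0,0,0,0,0,0.005,-1],
    [0,0,0,0,0,0.005,-1],
  ],
)

```text
time_s: 12.1
tcp_pos: [0.5035, 0.0464, 0.0722]
tool_rot: [180.0, -0.0, -46.3]
force: [-0.5, -0.5, -1.6]
finger_gap: 0.257
grip_force: 35.0
```

step_arm(
  rows=[
    [0,0,0,0,0,0.003,-1],
    [0,0,0,0,0,0.004,-1],
    [0,0,0,0,0,0.004,-1],
  ],
)

```text
time_s: 12.4
tcp_pos: [0.5036, 0.0464, 0.0719]
tool_rot: [-180.0, -0.0, -46.3]
force: [-1.9, -0.8, 5.9]
finger_gap: 0.256
grip_force: 35.0
```

step_arm(
  rows=[
    [0,0,0,0,0,-0.004,0.3],
    [0,0,0,0,0,-0.004,0.3],
    [0,0,0,0,0,-0.004,0.3],
    [0,0,0,0,0,-0.004,0.3],
    [0,0,0,0,0,-0.004,0.3],
  ],
)

```text
time_s: 12.9
tcp_pos: [0.5035, 0.0464, 0.0721]
tool_rot: [180.0, 0.0, -46.3]
force: [-0.2, -0.3, 0.0]
finger_gap: 0.645
grip_force: 0.0
```

step_arm(
  rows=[
    [0,0,0,0,0,-0.06,0.3],
    [0,0,0,0,0,-0.16,0.3],
    [0,0,0,0,0,-0.24,0.3],
    [0,0,-0.25,0,0,-0.24,0.3],
    [0,0,-0.5,0,0,-0.24,0.3],
  ],
)

```text
time_s: 13.4
tcp_pos: [0.504, 0.0465, 0.133]
tool_rot: [-180.0, -0.1, -31.0]
force: [-0.6, -0.4, 0.7]
finger_gap: 0.649
grip_force: 0.0
```

step_arm(
  rows=[
    [0,0,-0.25,0,0,0,0.3],
    [0,0,-0.5,0,0,0,0.3],
    [0,0,-0.75,0,0,0,0.3],
    [0,0,-1,0,0,0,0.3],
  ],
)

```text
time_s: 13.8
tcp_pos: [0.5035, 0.0464, 0.1322]
tool_rot: [180.0, 0.0, -1.0]
force: [0.2, 0.5, 0.3]
finger_gap: 0.653
grip_force: 0.0
```

step_arm(
  rows=[
    [0,0,-0.25,0,0,0,0.3],
    [0,0,-0.5,0,0,0,0.3],
    [0,0,-0.75,0,0,0,0.3],
    [0,0,-1,0,0,0,0.3],
  ],
)

```text
time_s: 14.2
tcp_pos: [0.5035, 0.0464, 0.1321]
tool_rot: [180.0, 0.0, 29.0]
force: [0.0, -0.1, -0.5]
finger_gap: 0.652
grip_force: 0.0
```

step_arm(
  rows=[
    [0,0,-0.25,0,0,0,0.3],
    [0,0,-0.5,0,0,0,0.3],
    [0,0,-0.75,0,0,0,0.3],
    [0,0,-1,0,0,0,0.3],
  ],
)

```text
time_s: 14.6
tcp_pos: [0.5035, 0.0464, 0.1321]
tool_rot: [-180.0, 0.0, 59.0]
force: [-0.3, -0.7, -0.1]
finger_gap: 0.647
grip_force: 0.0
```

step_arm(
  rows=[
    [0,0,-0.25,0,0,0,0.3],
    [0,0,-0.5,0,0,0,0.3],
    [0,0,-0.75,0,0,0,0.3],
    [0,0,-1,0,0,0,0.3],
  ],
)

```text
time_s: 15.0
tcp_pos: [0.5035, 0.0463, 0.1321]
tool_rot: [-180.0, 0.0, 89.0]
force: [-0.5, 0.6, -0.3]
finger_gap: 0.653
grip_force: 0.0
```

step_arm(
  rows=[
    [0,0,-0.25,0,0,0,0.3],
    [0,0,-0.5,0,0,0,0.3],
    [0,0,-0.75,0,0,0,0.3],
    [0,0,-1,0,0,0,0.3],
  ],
)

```text
time_s: 15.4
tcp_pos: [0.5035, 0.0463, 0.1321]
tool_rot: [-180.0, 0.0, 119.0]
force: [-0.1, -0.9, 0.9]
finger_gap: 0.652
grip_force: 0.0
```

step_arm(
  rows=[
    [0,0,-0.25,0,0,0,0.3],
    [0,0,-0.5,0,0,0,0.3],
    [0,0,-0.5,0,0,0,0.3],
    [0,0,-0.5,0,0,0,0.3],
  ],
)

```text
time_s: 15.8
tcp_pos: [0.5035, 0.0463, 0.1321]
tool_rot: [-180.0, -0.0, 133.5]
force: [-0.4, 0.2, 0.3]
finger_gap: 0.65
grip_force: 0.0
```

```bash
python3 - <<'E'
from h import *
s=state();print(s["tcp_pos"],s["tool_rot"],s["joint_positions"].round(1),s["finger_gap"],s["force"])
P=camera_params("wrist");print(P["pose"][:3,3])
o=look(dict(knob_centre=.083,pointer_tip=.083),"w5.png")
d=o["pointer_tip"]-o["knob_centre"];print("yaw",np.degrees(np.arctan2(d[1],d[0])))
go([.5037,.0462,.0728],s=s)
im=cv2.imread("pics/w5.png");cv2.imwrite("pics/w5c.png",cv2.resize(im[140:340,120:390],(800,592)))
E
```

```text
[0.50346143 0.04625612 0.13207943] [-1.79995043e+02 -1.61009850e-02  1.33488839e+02] [ 28.   27.  -45.6 113.7  25.2  49.6  12.2] 0.6502504680758198 [-0.38465714  0.235343    0.25384834]
[0.45664245 0.09438178 0.30163029]
knob_centre [254.9 206.5] 0.69 [0.5032 0.0475 0.083 ]
knob_centre [254.2 235.2] 0.56 [0.5192 0.0299 0.083 ]
pointer_tip [252.8 237.4] 0.57 [0.5197 0.0278 0.083 ]
yaw -50.0480686188229
row [-0.    -0.001  0.   ] [-0.001  0.001  0.237] t 15.8 tcp [0.5035 0.0463 0.1321] yaw 133.49
```

View pics/w5c.png

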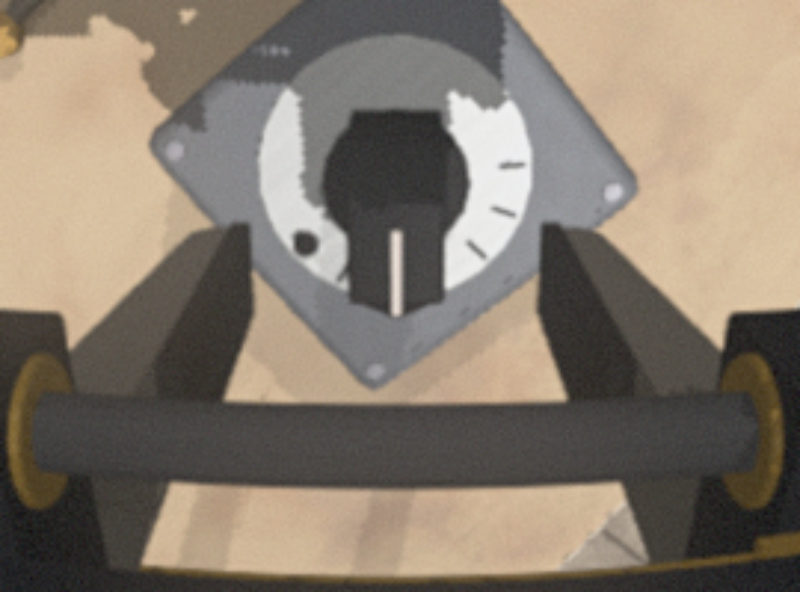

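The knob is seated on the dial. Its pointer line at crop (397,230)→(397,315) is aligned with the gripper, and the off mark is at (305,243). I'll regrasp and turn it.

step_arm(
  rows=[
    [0,0,0,0,0,0.1,0.3],
    [0,0,0,0,0,0.18,0.3],
    [0,0,0,0,0,0.237,0.3],
    [0,0,0,0,0,0.237,-1],
    [0,0,0,0,0,0.237,-1],
  ],
  squeeze=40,
)

```text
time_s: 16.45
tcp_pos: [0.5037, 0.0468, 0.0732]
tool_rot: [180.0, -0.0, 133.7]
force: [0.5, 0.8, 0.9]
finger_gap: 0.497
grip_force: 0.0
```

step_arm(
  rows=[
    [0,0,0,0,0,0,-1],
    [0,0,0,0,0,0,-1],
    [0,0,0,0,0,0,-1],
    [0,0,0,0,0,0,-1],
    [0,0,0,0,0,0,-1],
  ],
)

```text
time_s: 16.95
tcp_pos: [0.504, 0.0464, 0.0736]
tool_rot: [180.0, 0.1, 133.7]
force: [-1.2, -0.1, 6.7]
finger_gap: 0.259
grip_force: 40.0
```

```bash
python3 -c "
from h import *
s=state();print(s['force'],s['moment'],s['tcp_pos'],s['tool_rot'],s['grip_force'],s['finger_gap'])"
```

```text
[-1.20279004 -0.11479767  6.66265383] [-0.09817081  0.07793274 -0.05285567] [0.50400448 0.04636825 0.07361907] [1.79969601e+02 5.75857612e-02 1.33676692e+02] 40.001634657382965 0.25911585317909763
```

step_arm(
  rows=[
    [0,0,0.2,0,0,-0.002,-1],
    [0,0,0.4,0,0,-0.002,-1],
    [0,0,0.6,0,0,-0.002,-1],
    [0,0,0.8,0,0,-0.002,-1],
    [0,0,0.8,0,0,-0.002,-1],
  ],
)

```text
time_s: 17.45
tcp_pos: [0.503, 0.0469, 0.0736]
tool_rot: [-180.0, -0.0, 109.7]
force: [-2.0, 1.1, 3.9]
finger_gap: 0.259
grip_force: 40.0
```

```bash
python3 -c "
from h import *
s=state();print(s['force'],s['moment'],s['tcp_pos'],s['tool_rot'],s['grip_force'],s['finger_gap'])"
```

```text
[-2.01925381  1.09997931  3.93178779] [0.28453724 0.47033495 0.02120005] [0.50297132 0.0469361  0.0736309 ] [-1.79960877e+02 -1.85109695e-03  1.09711854e+02] 40.002028942108154 0.25888590403157474
```

step_arm(
  rows=[
    [0,0,0.2,0,0,0,-1],
    [0,0,0.4,0,0,0,-1],
    [0,0,0.55,0,0,0,-1],
    [0,0,0.55,0,0,0,-1],
  ],
)

```text
time_s: 17.85
tcp_pos: [0.5031, 0.047, 0.0736]
tool_rot: [-180.0, -0.0, 93.3]
force: [-3.1, 2.0, 4.5]
finger_gap: 0.259
grip_force: 40.0
```

```bash
python3 -c "
from h import *
s=state();print(s['force'],s['moment'],s['tcp_pos'],s['tool_rot'],s['joint_efforts'][6])"
```

```text
[-3.05645682  2.01030766  4.50824152] [0.39586096 0.5139135  0.07390112] [0.50314965 0.04698565 0.07359522] [-1.79974687e+02 -4.91142804e-03  9.33438944e+01] -0.5090161040425301
```

step_arm(
  rows=[
    [0,0,0.1,0,0,0,-1],
    [0,0,0.2,0,0,0,-1],
    [0,0,0.2,0,0,0,-1],
  ],
)

```text
time_s: 18.15
tcp_pos: [0.5033, 0.047, 0.0736]
tool_rot: [-180.0, -0.0, 87.4]
force: [-3.1, 2.4, 5.8]
finger_gap: 0.254
grip_force: 40.0
```

```bash
python3 -c "
from h import *
s=state();print(s['force'],s['moment'],s['tcp_pos'],s['tool_rot'],s['joint_efforts'][6])"
```

```text
[-3.05086768  2.39945183  5.77666476] [0.45463749 0.6375096  0.06023757] [0.50325253 0.04698824 0.07361139] [-1.79979347e+02 -1.54363160e-02  8.73924606e+01] -0.3278422448784113
```

step_arm(
  rows=[
    [0,0,0.05,0,0,0,-1],
    [0,0,0.1,0,0,0,-1],
    [0,0,0.1,0,0,0,-1],
  ],
)

```text
time_s: 18.45
tcp_pos: [0.5033, 0.047, 0.0736]
tool_rot: [-180.0, -0.0, 84.4]
force: [-3.2, 1.6, 4.9]
finger_gap: 0.259
grip_force: 40.0
```

```bash
python3 -c "
from h import *
s=state();print(s['force'],s['moment'],s['tool_rot'],s['joint_efforts'][6])"
```

```text
[-3.18714598  1.6340581   4.93019902] [0.49681364 0.62553411 0.07989559] [-1.79975815e+02 -1.58873515e-02  8.44244804e+01] -0.2293008891865611
```

step_arm(
  rows=[
    [0,0,0.05,0,0,0,-1],
    [0,0,0.1,0,0,0,-1],
    [0,0,0.1,0,0,0,-1],
  ],
)

```text
time_s: 18.75
tcp_pos: [0.5033, 0.0469, 0.0736]
tool_rot: [-180.0, -0.0, 81.4]
force: [-1.8, 1.8, 5.6]
finger_gap: 0.258
grip_force: 40.0
```

```bash
python3 -c "
from h import *
s=state();print(s['force'],s['moment'],s['tool_rot'],s['joint_efforts'][6])
P=camera_params('wrist');snap('wrist','w6.png')
for t,z in (('off_mark',.058),('pointer_tip',.083)):
  for q in place_of('wrist',t)[:2]: print(t,q,atz('wrist',q['at'],z,P))
im=cv2.imread('pics/w6.png');cv2.imwrite('pics/w6c.png',cv2.resize(im[150:300,150:350],(800,600),interpolation=cv2.INTER_CUBIC))"
```

```text
[-1.84334076  1.82983145  5.64753296] [0.5228603  0.57185392 0.08002704] [-1.79980690e+02 -1.57619523e-02  8.14241060e+01] -0.22912235464900732
pointer_tip {'at': [253.2, 270.5], 'p': 0.75} [0.49942496 0.024376   0.083     ]
```

View pics/w6c.png

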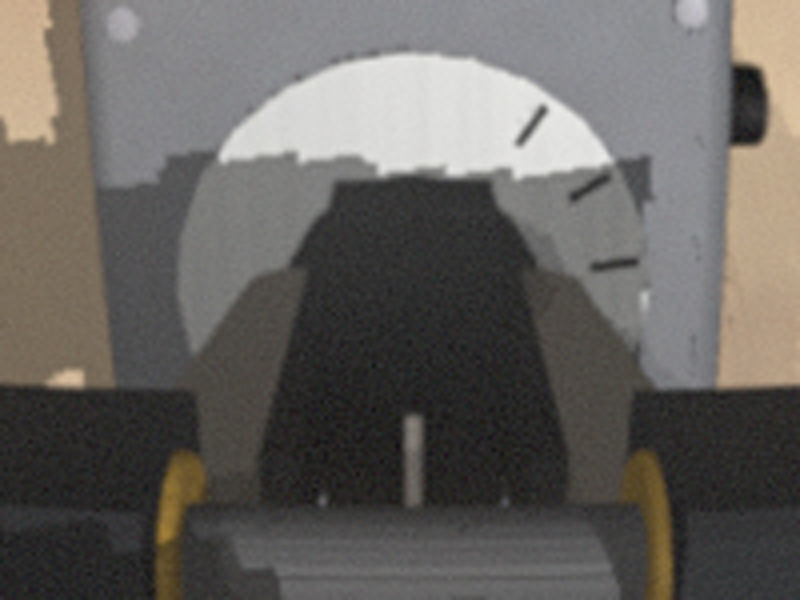

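The line is centred in the grip, the off mark is hidden, and there is no rise in torque yet. The stop hasn't been met, so I'll go on gently.

step_arm(
  rows=[
    [0,0,0.05,0,0,0,-1],
    [0,0,0.1,0,0,0,-1],
    [0,0,0.1,0,0,0,-1],
  ],
)

```text
time_s: 19.2
tcp_pos: [0.5033, 0.0469, 0.0736]
tool_rot: [-180.0, -0.0, 78.4]
force: [-2.7, 1.4, 5.2]
finger_gap: 0.259
grip_force: 40.0
```

```bash
python3 -c "
from h import *
s=state();print(s['force'],s['moment'],s['tool_rot'],s['joint_efforts'][6])"
```

```text
[-2.72802453  1.42064841  5.16517945] [0.50601966 0.53409418 0.10341815] [-1.79979794e+02 -1.66201441e-02  7.84220121e+01] -0.22911576088517904
```

step_arm(
  rows=[
    [0,0,0.05,0,0,0,-1],
    [0,0,0.08,0,0,0,-1],
    [0,0,0.08,0,0,0,-1],
  ],
)

```text
time_s: 19.5
tcp_pos: [0.5034, 0.047, 0.0736]
tool_rot: [-180.0, -0.0, 76.0]
force: [-3.0, 1.5, 4.8]
finger_gap: 0.254
grip_force: 40.0
```

```bash
python3 -c "
from h import *
s=state();print(s['force'],s['moment'],s['tool_rot'],s['joint_efforts'][6])"
```

```text
[-3.00117437  1.45676789  4.76289859] [0.45117652 0.54248699 0.10032166] [-1.79987081e+02 -1.84712885e-02  7.60386659e+01] -0.19568715244531631
```

step_arm(
  rows=[
    [0,0,0.05,0,0,0,-1],
    [0,0,0.08,0,0,0,-1],
    [0,0,0.08,0,0,0,-1],
  ],
)

```text
time_s: 19.8
tcp_pos: [0.5034, 0.0469, 0.0736]
tool_rot: [-180.0, -0.0, 73.7]
force: [-3.5, 1.6, 5.4]
finger_gap: 0.256
grip_force: 40.0
```

```bash
python3 -c "
from h import *
s=state();print(s['force'],s['moment'],s['tool_rot'],s['joint_efforts'][6])"
```

```text
[-3.51698252  1.58208135  5.40538581] [0.46056057 0.49133605 0.11245352] [-1.79987678e+02 -1.36958592e-02  7.36525226e+01] -0.24527141824364662
```

step_arm(
  rows=[
    [0,0,0.05,0,0,0,-1],
    [0,0,0.07,0,0,0,-1],
    [0,0,0.07,0,0,0,-1],
  ],
)

```text
time_s: 20.1
tcp_pos: [0.5035, 0.047, 0.0736]
tool_rot: [-180.0, -0.0, 71.5]
force: [-2.3, 2.7, 5.1]
finger_gap: 0.257
grip_force: 40.0
```

```bash
python3 -c "
from h import *
s=state();print(s['force'],s['moment'],s['tool_rot'],s['joint_efforts'][6])"
```

```text
[-2.31530017  2.66493376  5.0768634 ] [0.62691653 0.57175122 0.13541142] [-1.79993547e+02 -2.31316919e-02  7.15346786e+01] -0.20031805615872145
```

step_arm(
  rows=[
    [0,0,0.03,0,0,0,-1],
    [0,0,0.05,0,0,0,-1],
    [0,0,0.05,0,0,0,-1],
  ],
)

```text
time_s: 20.4
tcp_pos: [0.5035, 0.047, 0.0736]
tool_rot: [180.0, -0.0, 70.0]
force: [-1.7, 2.5, 5.1]
finger_gap: 0.257
grip_force: 40.0
```

```bash
python3 -c "
from h import *
s=state();print(s['force'],s['moment'],s['tool_rot'],s['joint_efforts'][6])"
```

```text
[-1.74127107  2.46004463  5.09077702] [0.59990051 0.55874515 0.30988432] [ 1.79999971e+02 -2.73451411e-02  7.00388049e+01] -0.32711234875023365
```

step_arm(
  rows=[
    [0,0,0.03,0,0,0,-1],
    [0,0,0.05,0,0,0,-1],
    [0,0,0.05,0,0,0,-1],
  ],
)

```text
time_s: 20.7
tcp_pos: [0.5035, 0.0471, 0.0736]
tool_rot: [-180.0, -0.0, 68.6]
force: [-1.5, 2.7, 4.5]
finger_gap: 0.258
grip_force: 40.0
```

```bash
python3 - <<'E'
from h import *
s=state();print(s['force'],s['moment'],s['tool_rot'],s['joint_efforts'][6])
for c in ("scene","side"):
    snap(c,c+"7.png"); A={}
    for t,z in (('off_mark',.058),('pointer_tip',.083),('knob_centre',.083)):
        for q in place_of(c,t)[:1]: A[t]=atz(c,q['at'],z);print(c,t,q,A[t])
a,b=[cv2.imread(f"pics/{c}7.png") for c in("scene","side")]
cv2.imwrite("pics/both7.png",np.hstack([cv2.resize(a[160:250,165:285],(400,300),interpolation=2),cv2.resize(b[120:210,180:300],(400,300),interpolation=2)]))
E
```

```text
[-1.51402009  2.66656539  4.46031862] [0.66288466 0.52311098 0.29874205] [-1.79999092e+02 -2.74616519e-02  6.85508981e+01] -0.383819667622447
scene off_mark {'at': [232.1, 205.5], 'p': 0.83} [0.49401215 0.01251691 0.058     ]
scene pointer_tip {'at': [228.4, 196.6], 'p': 0.58} [0.49639268 0.02078079 0.083     ]
scene knob_centre {'at': [218.0, 198.9], 'p': 0.79} [0.50345896 0.04502986 0.083     ]
side off_mark {'at': [240.8, 179.8], 'p': 0.86} [0.5005423 0.0061485 0.058    ]
side pointer_tip {'at': [241.0, 166.2], 'p': 0.75} [0.50092543 0.02945885 0.083     ]
side knob_centre {'at': [243.1, 165.9], 'p': 0.55} [0.50611541 0.03073553 0.083     ]
```

View pics/both7.png

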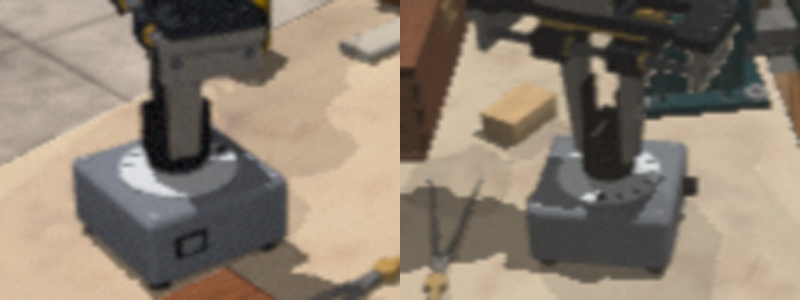

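Torque jumped to 0.31 N m at about -110°, so the stop is met with the play taken up. I'll ease back within the play so the pointer stands at the mark, then release.

step_arm(
  rows=[
    [0,0,-0.15,0,0,0,-1],
    [0,0,-0.3,0,0,0,-1],
    [0,0,-0.41,0,0,0,-1],
    [0,0,-0.41,0,0,0,-1],
  ],
)

```text
time_s: 21.5
tcp_pos: [0.5036, 0.0466, 0.0736]
tool_rot: [180.0, -0.0, 80.8]
force: [-1.7, 1.5, 4.7]
finger_gap: 0.26
grip_force: 40.0
```

step_arm(
  rows=[
    [0,0,0,0,0,0,0.3],
    [0,0,0,0,0,0,0.3],
    [0,0,0,0,0,0,0.3],
    [0,0,0,0,0,0,0.3],
    [0,0,0,0,0,0,0.3],
  ],
)

```text
time_s: 22.0
tcp_pos: [0.5035, 0.0463, 0.0734]
tool_rot: [-180.0, 0.0, 80.6]
force: [-0.7, -0.2, 0.5]
finger_gap: 0.645
grip_force: 0.0
```

step_arm(
  rows=[
    [0,0,0,0,0,-0.06,0.3],
    [0,0,0,0,0,-0.16,0.3],
    [0,0,0,0,0,-0.3,0.3],
    [0,0,0,-0.1,0,-0.4,0.3],
    [0,0,0,-0.2,0,-0.4,0.3],
  ],
)

```text
time_s: 22.5
tcp_pos: [0.4979, -0.0024, 0.1781]
tool_rot: [179.6, -0.0, 80.7]
force: [1.1, -0.1, 0.7]
finger_gap: 0.651
grip_force: 0.0
```

step_arm(
  rows=[
    [0,0,0,-0.05,0,0,0.3],
    [0,0,0,-0.05,0,0,0.3],
  ],
)

```text
time_s: 22.7
tcp_pos: [0.4929, -0.017, 0.1737]
tool_rot: [180.0, 0.1, 80.4]
force: [0.3, -0.9, -0.5]
finger_gap: 0.649
grip_force: 0.0
```

```bash
python3 - <<'E'
from h import *
s=state();print(s["tcp_pos"],s["tool_rot"],s["finger_gap"],s["force"])
o=look(dict(off_mark=.058,knob_centre=.083,pointer_tip=.083),"w8.png")
for k in("off_mark","pointer_tip"):
    if k in o: d=o[k][:2]-[.5037,.0462];print(k,np.degrees(np.arctan2(d[1],d[0])))
im=cv2.imread("pics/w8.png");r=recognise("wrist","control_box")[0]["rect"];print(r)
x0=int(np.clip(r[0]-80,0,352));y0=int(np.clip(r[1]-60,0,264));print(x0,y0)
cv2.imwrite("pics/w8c.png",cv2.resize(im[y0:y0+120,x0:x0+160],(640,480),interpolation=2))
E
```

```text
[ 0.49290535 -0.01702128  0.17374783] [1.79999815e+02 5.18545085e-02 8.03991207e+01] 0.6486808919253917 [ 0.28176899 -0.85506429 -0.47199284]
off_mark [254.2 158.5] 0.83 [0.4982 0.0109 0.058 ]
knob_centre [253.7 117.8] 0.61 [0.5041 0.0496 0.083 ]
pointer_tip [252.7 150.1] 0.93 [0.4986 0.0218 0.083 ]
off_mark -98.88411350743672
pointer_tip -101.8886947315921
[188.9, 318.0, 30.1, 31.6]
108 258
```

View pics/w8c.png

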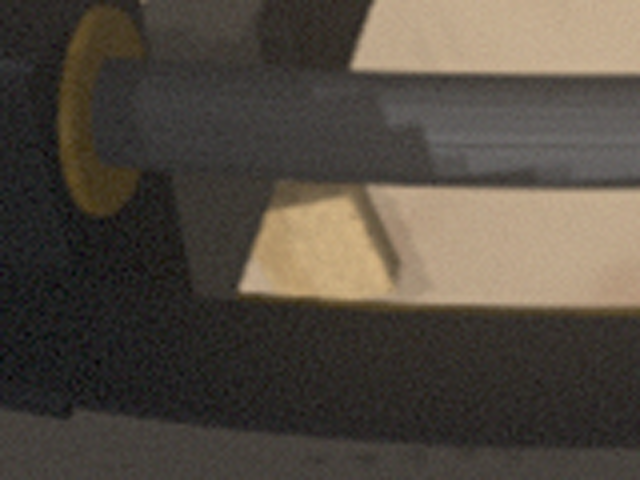

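That crop shows only the gripper and an offcut. The network points are still usable: the off mark is at -98.9° and the pointer at about -100° as seen from the spindle, so the pointer stands at the mark. The robot is clear.

```bash
python3 -c "
from rig import *
print(hand_in())"
```

```text
the job is handed in; nothing more can be done
None
```

The knob is snapped home on the spindle and was turned clockwise to its stop, then eased back within the play so the pointer stands at the off mark (within about 3° by the camera); released and handed in at about 23 s.

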